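# Fit a filter cell over the bayonet pins and hold it home

## Task

Pick up the black knurled filter cell and put it, cap up, over the upright spigot of the square lens mount. Inside it are keyways that you cannot see: turn the cell about the spigot until they line up with the spigot's three pins and the cell drops over them, then push it down against the sprung seat until it is fully home on the mount. Finish while still holding it there, pushed home, and leave the other things on the desk where they are.

Things in the scene. Friction and masses are not known exactly. Their poses are not given: they have to be found in the camera images.
- cell_centre (a point): Filter cell: round black cap, knurled side with a thin bright line low round it, flat closed top with a grey disc; it stands open side down on the desk. 56 mm outer diameter (58 over the knurling), 40 mm high, about 0.12 kg. This point is on its axis, half-way up; z is its axis, up. Its turn (x, y) does not tell where the pins fit, as the turn of the pins is not given.
- cell: The same cell, at the centre of its lower rim. Inside, from the rim up: 10 mm of 44 mm bore; a ledge 12 mm thick with 32 mm bore; a closed chamber. Three keyways about 8 mm wide, 120 degrees apart, cut through the ledge, unseen from outside. Lined up within about 4 degrees they let the pins in; turning up to 120 degrees either way finds such a place.
- spigot_top (a point): Lens mount, fixed to the desk: square aluminium foot plate 96 mm wide, a round hub on it, and in the middle an upright steel spigot, 30 mm diameter, its top 6 mm tapering to 19 mm. This point is the centre of the spigot's top, 59 mm above the desk; z is up. The cell goes over it, open side down.
- pins (a point): Point on the spigot's axis level with the upper side of its three round pins, 47 mm above the desk. The pins are 6 mm thick, stand out 4.5 mm sideways, 120 degrees apart, turned by an unknown angle that is not this point's. When the keyways do not line up, the cell's ledge rests on the pins: its rim is then 37 mm above the desk, its centre 57 mm.
- hub_top (a point): Centre of the hub's flat top (64 mm across), 24.5 mm above the desk. Once over the pins the cell goes down freely to the sprung seat (rim 30.5 mm above the desk), then 6 mm more against the spring until its rim stands on the hub (rim 24.5 mm, cell centre 44.5 mm above the desk): home.
- seat (a joint): Sprung steel seat ring on the hub, round the spigot (42 to 58 mm across): 0 when up, grows in metres as it is pushed down; 0.006 when the cell stands on the hub. Its spring pushes back with 3.6 N at 0 and about 11 N at 0.006, so a cell that is let go is lifted again.
- ring_mid (a point): small black lens spacer ring, 37 mm across, 14 mm high; a bystander, to be left alone. This point is at its centre, half-way up.
- drops_mid (a point): white dropper bottle standing upright, 22 mm across, 54 mm high; a bystander, to be left alone. This point is at its centre, half-way up.
- funnel_mid (a point): black scope funnel, 43 mm across, 38 mm high; a bystander, to be left alone. This point is at its centre, half-way up.
- tape_mid (a point): roll of tape lying flat, 52 mm across, 19 mm high; a bystander, to be left alone. This point is at its centre, half-way up.
There are look-alikes about, which are no part of the job. What is shaped like the cell but green is not meant.

How it is judged:
On the way:
1. the cell is held up, clear of the desk (height (world z) of cell_centre above 0.05 m and contact force between the fingers and cell above 1 N), for 0.1 s.
At the end, for the whole second after the job is handed in: The cell is on the spigot (axes within 3 mm, tilted less than 4 degrees), pushed home within 1.5 mm of standing on the hub with the seat pressed down at least 4.5 mm, at rest, and the gripper's fingers still bear on it with more than 1 N, through the last second (horizontal distance between cell_centre and spigot_top below 0.003 m and z of cell_centre in the frame of spigot_top between -0.017 and -0.013 m and angle between cell_centre's own z axis and vertical below 0.07 rad and value of joint seat above 0.0045 m and contact force between the fingers and cell above 1 N and linear speed of cell below 0.01 m/s); the arm keeps its last pose, push and grip.
It fails at once if a bystander is pushed away (more than 2 cm) (distance of any of ring_mid, drops_mid, funnel_mid, tape_mid from where it was at the start of the episode above 0.02 m).
It also fails if it takes over 61 s, if anything falls off the work surface, if the arm or the gripper's body presses on something with over 40 N, if the wrist force passes 120 N, or if a joint passes its speed limit or range.

## Robot

A 7-joint arm with a two-finger parallel gripper is mounted at the origin on a cart in front of the work surface, level with it; the furniture and walls round the work are solid. World frame = base frame: x ahead of the robot, y to its left, z up, the work surface at z = 0. Lengths are in m, angles in rad, forces in N, time in s.
With the tool pointing down it reaches from about 0.4 to 0.85 m from the base axis. Payload 10.4 kg.
Tool frame: the origin (TCP) lies at the very end of the fingers, on their centre line; the grasp point (between the pads) lies 19 mm behind it; z points along the fingers, y is the direction in which the jaws open and shut (so a half turn about z gives the same grasp; the last joint's range is limited). The gripper opens to 87 mm and grips with 3 to 60 N. Pads are 19 mm wide; open, the fingers measure 117 mm over their backs; the gripper's body (75 mm by 190 mm) begins 51 mm behind the grasp point.
Start: joints at [-1.172, 0.332, -0.065, 1.46, 0.022, 1.35, -0.088], TCP at [0.256, 0.57, 0.223] pointing down, gripper open.
Joint ranges: [-2.6, 2.6], [-0.5, 2.12], [-1.47, 1.34], [0.16, 2.42], [-1.27, 4.41], [0.06, 2.06], [-2.6, 2.6]. Speed limits (rad/s): [2.22, 2.22, 2.79, 2.79, 3.14, 3.14, 3.14].

## Interface

Orientations are given as a unit quaternion [x, y, z, w].
In Python, from bench import r gives the robot as it stands.
- The arm moves only by the tool move_arm, never from a script. Its argument "deltas" is a list of rows, each a list of 5 numbers: the gripper's target within -1 to 1 (fully open at 1, half-way at 0, shut at -1), then the shift along the tool's x, y, z as a fraction of full scale, then the turn about the tool's z as a fraction of full scale. A call has 1 to 12 rows; each row shifts and turns the commanded pose from where the row before left it, along the tool's axes as they then stand; what a row does not reach is not made up. Full scale, the value 1, is 2.5 cm for a shift and 90 degrees for a turn. A row lasts 1/12 s, in which the tool goes at most 41.7 mm and 7.16 degrees, less where a joint would pass 70% of its speed; a pose out of reach is approached as far as the arm can. A call with a number of a shift or a turn outside -1 to 1 is refused whole. A call with a gripper value outside its range is refused whole. The fingers move at their own pace and stop on an object; "squeeze" is the grip in N (left out, the last holds). Time passes only in rows, so rows that do not move let the fingers close. It gives the time, the measured TCP pose, the force and the opening at its end, in the units of the state.
- r.read_state(): the state, without advancing time (a new reading comes with each control period).
- r.camera(name): name is "side" or "top"; returns the picture (420x560x3 uint8, red, green, blue); there is no depth.
- r.camera_info(name): a dict with "K" (3x3 intrinsics, pixels), "R" (3x3) and "t" (3): a world point X has camera coordinates R X + t. Camera axes: x right, y down, z forward; pixel columns grow to the right and rows downward; lengths in m; the calibration is good to about 2 mm. A picture is of the moment at which its call begins. camera_info takes no time and is no camera call.
- r.close_job(): hands the job in, once; it reports no verdict.
Trained networks look in the newest picture that a camera, given by its name, has taken for a name from the list of things; names that differ only in an ending like _2 or _b are one class to them, and where a whole thing is asked for, a point or a joint stands for the part that bears it (a point fixed in the world has none). Each returns a list of dicts, best first, with "confidence" (0 to 1); they miss things now and then, are a little off and sometimes report something else, mostly with a low value. They report only what shows in the picture. A call takes as long as a camera call. They do not tell look-alikes from the thing itself.
- r.boxes_of(camera, label): "position" ([x, y, z] in m, in the coordinates of the camera as it stood for that picture, good to about 4 mm: the middle of the surface that is visible of it).
- r.tip_of(camera, label): "position" ([x, y, z] in m, in the coordinates of the camera as it stood for that picture, good to about 4 mm: a listed point, or the origin of a listed thing).
The state is a dict: "time": time; "joint_positions": joint angles; "joint_vel": joint speeds; "joint_torque": joint torques, N m; "ee_pos": TCP position; "eef_rot": TCP orientation; "ft_force": force on the tool from outside, world axes, zero at the start; "torque": the same for the moment, N m; "width": finger opening in m.
Only numpy, scipy, OpenCV 4.12 (cv2) and the standard library are available. Lean on these libraries where they do the work, as an engineer would, in place of code of your own. Each camera call takes 0.05 s, during which the arm holds its last target.

## Working session

There is one attempt and no reset: what is moved stays moved. The work goes in short steps, Python scripts to look and compute and a tool call to move; the robot and the scene stay as the last step left them, time stands still between calls to the robot, and variables do not carry over. Pictures are saved under pics/ and viewed, and the job is handed in when it is done.

Besides the shell and the picture viewer there is one more tool, called after "Emit:" as a command line: name --pt "numbers of a row" for each row, then --argument value for the rest. move_arm: Moves the arm, as the interface text tells. Shift numbers are shares of 2.5 cm and turn numbers shares of 90 degrees, none past 1 either way. Its arguments: {"type":"object","properties":{"deltas":{"type":"array","items":{"type":"array","items":{"type":"number"}}},"squeeze":{"type":"number"}},"required":["deltas"]}

```bash
mkdir -p pics; ls
cat > h.py <<'E'
import numpy as np, cv2
from bench import r
def snap(c,name):
    im=np.asarray(r.camera(c)); cv2.imwrite(f'pics/{name}.png',im[:,:,::-1]); return im
def world(c,p):
    i=r.camera_info(c); R=np.array(i['R']);t=np.array(i['t']); return R.T@(np.array(p)-t)
def proj(c,X):
    i=r.camera_info(c); q=np.array(i['K'])@(np.array(i['R'])@np.array(X)+np.array(i['t'])); return q[:2]/q[2]
def ray(c,u,v,z):
    i=r.camera_info(c); R=np.array(i['R']);t=np.array(i['t'])
    d=R.T@np.linalg.solve(np.array(i['K']),[u,v,1.]); o=-R.T@t
    return o+d*(z-o[2])/d[2]
E
python3 - <<'E'
from h import *
snap('top','t0');snap('side','s0')
for c in('top','side'):
    for l in ('cell_centre','spigot_top'):
        for d in r.tip_of(c,l)[:4]:
            w=world(c,d['position']);print(c,l,round(d['confidence'],2),w.round(4),proj(c,w).round(0))
s=r.read_state();print({k:np.round(v,3) for k,v in s.items()})
E
```

```text
pics
top cell_centre 0.83 [ 0.4278 -0.1247  0.0182] [352. 257.]
top cell_centre 0.77 [ 0.5327 -0.1525  0.0179] [362. 214.]
top cell_centre 0.45 [ 0.4273 -0.0007  0.0237] [301. 257.]
top cell_centre 0.42 [0.4238 0.3565 0.0114] [153. 261.]
top spigot_top 0.84 [0.4629 0.193  0.056 ] [218. 242.]
side cell_centre 0.88 [ 0.4287 -0.1246  0.0241] [246. 264.]
side cell_centre 0.77 [ 0.5301 -0.1548  0.0188] [289. 272.]
side spigot_top 0.76 [0.4606 0.1872 0.0594] [261. 201.]
{'time': np.float64(0.3), 'joint_positions': array([-1.172,  0.332, -0.065,  1.46 ,  0.022,  1.35 , -0.089]), 'joint_vel': array([ 0.001, -0.002, -0.   , -0.003, -0.001, -0.   , -0.002]), 'joint_torque': array([-1.0000e-03, -6.2237e+01,  2.4000e-02, -3.8955e+01, -6.1000e-02,
        3.5000e-02,  0.0000e+00]), 'ee_pos': array([0.256, 0.57 , 0.222]), 'eef_rot': array([ 0.209,  0.978, -0.   , -0.   ]), 'ft_force': array([0.276, 0.104, 1.038]), 'torque': array([-0.006,  0.009, -0.038]), 'width': np.float64(0.087)}
```

View pics/t0.png

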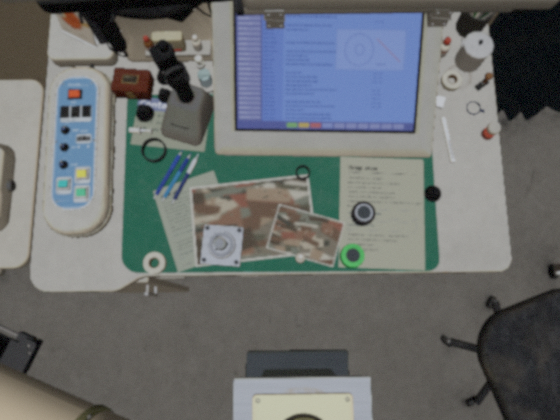

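View pics/s0.png

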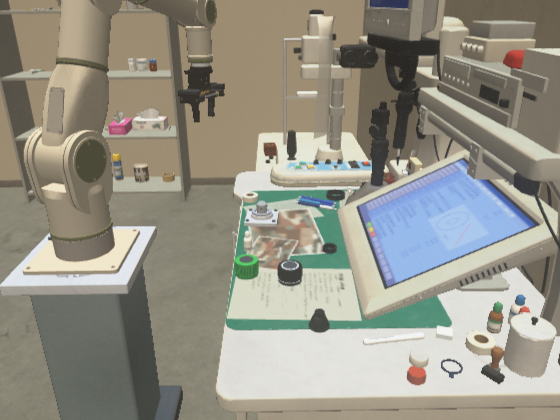

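Run:
```python
import cv2,numpy as np
a=cv2.imread('pics/t0.png')[170:300,270:400];b=cv2.imread('pics/s0.png')[200:330,200:330]
cv2.imwrite('pics/c0.png',cv2.resize(np.hstack([a,b]),None,fx=3,fy=3,interpolation=2))
```

```text
(no output)
```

View pics/c0.png

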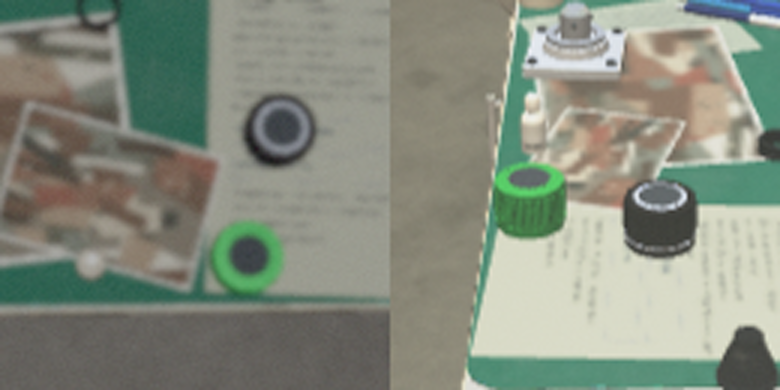

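Candidates for the cell: the green one at top (352,257) / side (246,265), and the black one at top (363,213) / side (289,272). The crop shows the black one has the grey disc, the knurling and the bright line low on its side, so it is the one meant. Next I'll refine the cell and spigot positions from pixels.

Run:
```python
from h import *
for n,(c,u,v) in {'t':('top',363,213),'s':('side',289,268)}.items():
    print(c,'cell top z.04',ray(c,u,v,.04).round(4))
for c in('top','side'):
    for l in ('hub_top','pins','spigot_top','cell','drops_mid','ring_mid','tape_mid','funnel_mid'):
        for d in r.tip_of(c,l)[:2]:
            w=world(c,d['position']);print(c,l,round(d['confidence'],2),w.round(4),proj(c,w).round(0))
# disc ellipse, spigot crops
a=cv2.imread('pics/t0.png');b=cv2.imread('pics/s0.png')
cr=[a[190:235,340:385],a[220:265,195:245][:45,:45],b[250:295,265:310],b[190:235,240:285]]
cr=[cv2.resize(x,(380,380),interpolation=0) for x in cr]
cv2.imwrite('pics/c1.png',cv2.resize(np.vstack([np.hstack(cr[:2]),np.hstack(cr[2:])]),(600,600)))
```

```text
top cell top z.04 [ 0.5307 -0.1515  0.04  ]
side cell top z.04 [ 0.5296 -0.1715  0.04  ]
top hub_top 0.74 [0.4646 0.1919 0.0231] [220. 243.]
top pins 0.87 [0.4648 0.1923 0.049 ] [219. 241.]
top spigot_top 0.84 [0.4629 0.193  0.056 ] [218. 242.]
top cell 0.95 [ 0.43   -0.1231 -0.003 ] [351. 257.]
top cell 0.65 [ 0.5311 -0.1508  0.0207] [362. 214.]
top drops_mid 0.49 [0.4283 0.0021 0.0237] [300. 257.]
top ring_mid 0.57 [0.4237 0.3521 0.0154] [154. 261.]
top ring_mid 0.41 [ 0.6473 -0.0069  0.0076] [302. 170.]
top tape_mid 0.75 [0.4227 0.3558 0.0141] [153. 262.]
top funnel_mid 0.61 [ 0.5844 -0.3304  0.0236] [434. 192.]
side hub_top 0.88 [0.4598 0.1854 0.0251] [261. 212.]
side pins 0.93 [0.4647 0.1858 0.046 ] [263. 206.]
side spigot_top 0.76 [0.4606 0.1872 0.0594] [261. 201.]
side cell 0.88 [ 0.4245 -0.1293  0.0005] [245. 274.]
side cell 0.75 [ 5.325e-01 -1.563e-01  3.000e-04] [290. 279.]
side drops_mid 0.7 [0.4248 0.0016 0.0242] [247. 240.]
side ring_mid 0.56 [ 0.638  -0.0145  0.007 ] [328. 248.]
side tape_mid 0.67 [0.4155 0.3517 0.0083] [249. 197.]
side tape_mid 0.19 [0.4638 0.1862 0.0453] [263. 206.]
side funnel_mid 0.56 [ 0.5838 -0.3311  0.0164] [319. 318.]
side funnel_mid 0.15 [ 0.6411 -0.0116  0.0067] [329. 248.]
```

View pics/c1.png

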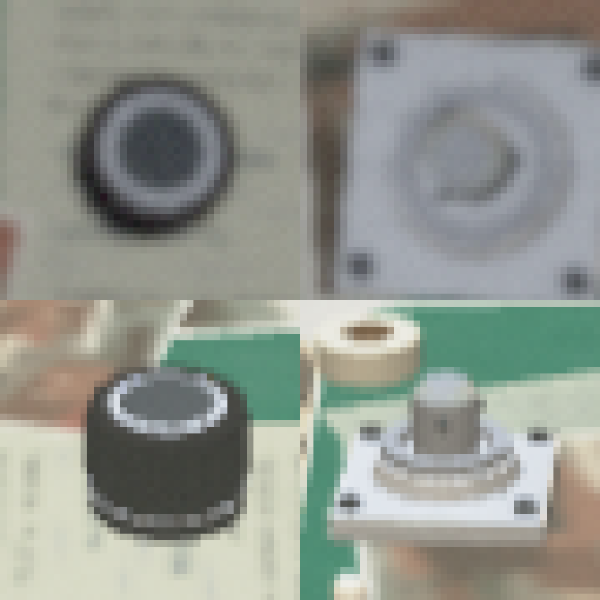

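Run:
```python
from h import *
for c,u,v,z in(('top',363.5,211.7,.04),('side',289.6,264.6,.04),('top',219.3,242,.059),('side',261,201,.059)): print(c,ray(c,u,v,z).round(4))
# two-camera triangulation-ish: LSQ xy at known z
from scipy.optimize import least_squares
for z,a,b in((.04,(363.5,211.7),(289.6,264.6)),(.059,(219.3,242),(261,201))):
    f=lambda p:np.r_[proj('top',[p[0],p[1],z])-a,proj('side',[p[0],p[1],z])-b]
    s=least_squares(f,[.5,0]);print(s.x.round(4),s.fun.round(2))
```

```text
top [ 0.5339 -0.1529  0.04  ]
side [ 0.5315 -0.1559  0.04  ]
top [0.4621 0.1901 0.059 ]
side [0.4594 0.1897 0.059 ]
[ 0.5327 -0.1534] [ 0.26  0.48  0.46 -0.53]
[0.4611 0.19  ] [ 0.03  0.44  0.56 -0.05]
```

Emit:
move_arm --pt "1 -0.8 -0.8 0 0" --pt "1 -0.8 -0.8 0 0" --pt "1 -0.8 -0.8 0 0" --pt "1 -0.8 -0.8 0 0" --pt "1 -0.8 -0.8 0 0" --pt "1 -0.8 -0.8 0 0" --pt "1 -0.8 -0.8 0 0" --pt "1 -0.8 -0.8 0 0" --pt "1 -0.8 -0.8 0 0" --pt "1 -0.8 -0.8 0 0" --pt "1 -0.8 -0.8 0 0" --pt "1 -0.8 -0.8 0 0" --squeeze 30

```text
time: 2.1
ee_pos: [0.3769, 0.2517, 0.2228]
eef_rot: [0.209, 0.978, 0.0, 0.0]
ft_force: [1.1, 0.9, -0.3]
width: 0.0869
```

```bash
cat >> h.py <<'E'
from scipy.spatial.transform import Rotation as Ro
def st(target=None):
    s=r.read_state();R=Ro.from_quat(s['eef_rot'])
    print('t',round(s['time'],2),'p',np.round(s['ee_pos'],4),'yaw y',np.degrees(np.arctan2(*R.as_matrix()[[1,0],[1,1]])).round(2),'tilt z',R.as_matrix()[:,2].round(4),'q',np.round(s['joint_positions'],2),'F',np.round(s['ft_force'],2),'T',np.round(s['torque'],3),'w',round(s['width'],4))
    if target is not None: print('tool units',(R.inv().apply(np.array(target)-s['ee_pos'])/.025).round(3))
E
python3 -c "
from h import *
st([.5327,-.1534,.10])"
```

```text
t 2.1 p [0.3769 0.2517 0.2228] yaw y 65.84 tilt z [ 4.e-04  6.e-04 -1.e+00] q [-0.84 -0.06  0.15  1.9   0.01  1.3   0.45] F [ 1.09  0.87 -0.35] T [-0.019 -0.026  0.02 ] w 0.0869
tool units [-12.319 -12.236   4.903]
```

Emit:
move_arm --pt "1 -1 -1 0.2 0" --pt "1 -1 -1 0.2 0" --pt "1 -1 -1 0.3 0" --pt "1 -1 -1 0.4 0" --pt "1 -1 -1 0.4 0" --pt "1 -1 -1 0.4 0" --pt "1 -1 -1 0.4 0" --pt "1 -1 -1 0.4 0" --pt "1 -1 -1 0.4 0" --pt "1 -1 -1 0.4 0" --pt "1 -1 -1 0.4 0" --pt "1 -1 -1 0.4 0"

```text
time: 3.1
ee_pos: [0.5281, -0.1451, 0.1148]
eef_rot: [0.209, 0.978, 0.0, 0.0]
ft_force: [1.0, -0.4, -0.3]
width: 0.0872
```

```bash
python3 -c "
from h import *
st([.5327,-.1534,.07])"
```

```text
t 3.1 p [ 0.5281 -0.1451  0.1148] yaw y 65.87 tilt z [ 9.e-04  1.e-04 -1.e+00] q [-0.33  0.28  0.6   1.83 -0.18  1.09  1.48] F [ 0.97 -0.36 -0.25] T [ 0.007 -0.001 -0.065] w 0.0872
tool units [-0.304 -0.229  1.792]
```

Emit:
move_arm --pt "1 -0.3 -0.23 0.6 0" --pt "1 0 0 0.6 0" --pt "1 0 0 0.3 0" --pt "1 0 0 0 0"

```text
time: 3.43
ee_pos: [0.5309, -0.1513, 0.0759]
eef_rot: [0.209, 0.978, -0.0, -0.001]
ft_force: [-0.7, 1.3, -0.5]
width: 0.087
```

```bash
python3 -c "
from h import *
snap('side','s1');snap('top','t1')
st([.5327,-.1534,.009])
a=cv2.imread('pics/s1.png')[190:310,220:360];b=cv2.imread('pics/t1.png')[150:270,300:440]
cv2.imwrite('pics/c2.png',cv2.resize(np.hstack([a,b]),(800,343),interpolation=2))"
```

```text
t 3.53 p [ 0.5321 -0.1512  0.0779] yaw y 65.88 tilt z [ 1.e-04  3.e-04 -1.e+00] q [-0.3   0.34  0.59  1.85 -0.22  1.02  1.52] F [ 0.56  0.16 -0.5 ] T [-0.017 -0.004 -0.05 ] w 0.0871
tool units [-0.059 -0.071  2.757]
```

View pics/c2.png

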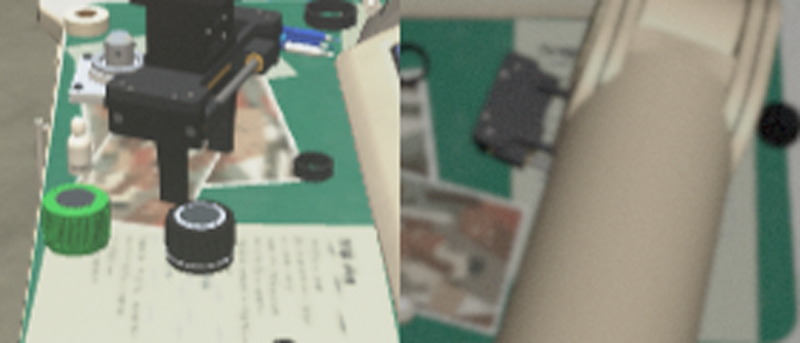

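The open fingers straddle the black cell, with the near finger at side (250,252) and the cell at (289,272). I'll descend.

Emit:
move_arm --pt "1 -0.06 -0.07 0.4 0" --pt "1 0 0 0.5 0" --pt "1 0 0 0.5 0" --pt "1 0 0 0.5 0" --pt "1 0 0 0.4 0" --pt "1 0 0 0.3 0" --pt "1 0 0 0.1 0" --pt "1 0 0 0 0"

```text
time: 4.2
ee_pos: [0.5321, -0.154, 0.0092]
eef_rot: [0.209, 0.978, -0.0, -0.001]
ft_force: [0.4, -0.6, 0.2]
width: 0.087
```

```bash
python3 -c "
from h import *
st([.5327,-.1534,.009])
snap('side','s2')
a=cv2.imread('pics/s2.png')[190:310,220:360]
cv2.imwrite('pics/c3.png',cv2.resize(a,None,fx=5,fy=5,interpolation=2))"
```

```text
t 4.2 p [ 0.5321 -0.154   0.0092] yaw y 65.83 tilt z [-0.0014  0.     -1.    ] q [-0.26  0.44  0.55  1.88 -0.29  0.89  1.58] F [ 0.37 -0.62  0.23] T [-0.01  -0.034 -0.045] w 0.087
tool units [-0.012  0.032  0.007]
```

View pics/c3.png

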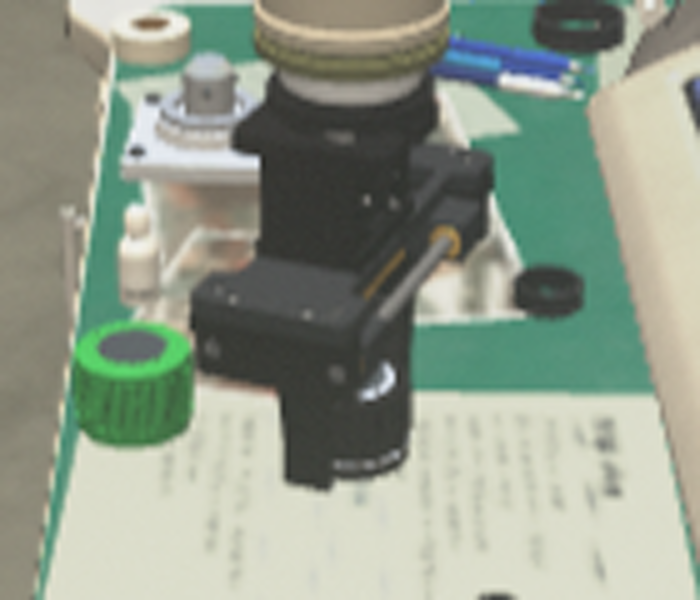

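The near finger is in front of the cell and the cell sits between the pads. I'll close on it.

Emit:
move_arm --pt "-1 0 0 0 0" --pt "-1 0 0 0 0" --pt "-1 0 0 0 0" --pt "-1 0 0 0 0" --pt "-1 0 0 0 0" --pt "-1 0 0 0 0" --pt "-1 0 0 0 0" --pt "-1 0 0 0 0" --squeeze 45

```text
time: 4.92
ee_pos: [0.5327, -0.154, 0.0102]
eef_rot: [0.209, 0.978, 0.0, 0.0]
ft_force: [-0.3, -0.2, 2.9]
width: 0.0555
```

```bash
python3 -c "
from h import *
st()"
```

```text
t 4.92 p [ 0.5327 -0.154   0.0102] yaw y 65.84 tilt z [ 2.e-04  1.e-04 -1.e+00] q [-0.26  0.44  0.55  1.88 -0.29  0.89  1.58] F [-0.25 -0.15  2.87] T [0.008 0.156 0.022] w 0.0555
```

Emit:
move_arm --pt "-1 0 0 -0.2 0" --pt "-1 0 0 -0.4 0" --pt "-1 0 0 -0.6 0" --pt "-1 0 0 -0.7 0" --pt "-1 0 0 -0.7 0" --pt "-1 0 0 -0.6 0" --pt "-1 0 0 -0.4 0" --pt "-1 0 0 0 0" --pt "-1 0 0 0 0"

```text
time: 5.67
ee_pos: [0.5328, -0.1539, 0.1003]
eef_rot: [0.209, 0.978, 0.0, 0.0]
ft_force: [0.8, -0.8, -1.5]
width: 0.0555
```

```bash
python3 -c "
from h import *
st([.461,.190,.1])
snap('side','s3')
for d in r.tip_of('side','cell_centre')[:3]: print(d['confidence'],world('side',d['position']))
a=cv2.imread('pics/s3.png')[190:310,220:360]
cv2.imwrite('pics/c4.png',cv2.resize(a,None,fx=5,fy=5,interpolation=2))"
```

```text
t 5.67 p [ 0.5328 -0.1539  0.1003] yaw y 65.84 tilt z [ 9.e-04  3.e-04 -1.e+00] q [-0.31  0.31  0.6   1.82 -0.2   1.07  1.51] F [ 0.76 -0.83 -1.49] T [ 0.011 -0.04   0.02 ] w 0.0555
tool units [ 8.25  11.377  0.014]
0.82 [ 0.53213061 -0.15333234  0.11127101]
0.56 [ 0.42805185 -0.12523097  0.02497075]
```

View pics/c4.png

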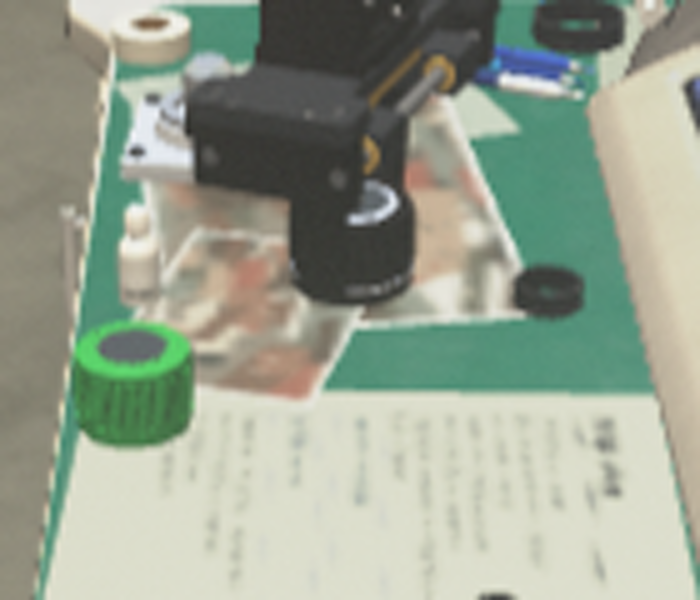

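The cell is held level and clear of the desk: side (290,240) and about 0.11 m high, which agrees with the lift. I'll carry it to above the spigot.

Emit:
move_arm --pt "-1 0.4 0.5 0 0" --pt "-1 0.7 0.97 0 0" --pt "-1 0.7 0.97 0 0" --pt "-1 0.7 0.97 0 0" --pt "-1 0.7 0.97 0 0" --pt "-1 0.7 0.97 0 0" --pt "-1 0.7 0.97 0 0" --pt "-1 0.7 0.97 0 0" --pt "-1 0.7 0.97 0 0" --pt "-1 0.7 0.97 0 0" --pt "-1 0.7 0.97 0 0" --pt "-1 0.7 0.97 0 0"

```text
time: 6.77
ee_pos: [0.4611, 0.1848, 0.0991]
eef_rot: [0.209, 0.978, -0.0, -0.001]
ft_force: [1.0, 0.1, -1.1]
width: 0.0558
```

Emit:
move_arm --pt "-1 0.2 0.2 0 0" --pt "-1 0 0 0 0" --pt "-1 0 0 0 0"

```text
time: 7.02
ee_pos: [0.4593, 0.1895, 0.0993]
eef_rot: [0.209, 0.978, -0.001, -0.0]
ft_force: [-0.2, -0.8, -1.3]
width: 0.0556
```

```bash
python3 -c "
from h import *
st([.461,.190,.1])
snap('side','s4');
for c in ('side','top'):
  if c=='top': snap('top','t4')
  for d in r.tip_of(c,'cell_centre')[:3]: print(c,d['confidence'],world(c,d['position']))
a=cv2.imread('pics/s4.png')[140:260,200:340];b=cv2.imread('pics/t4.png')[190:310,150:290]
cv2.imwrite('pics/c5.png',cv2.resize(np.hstack([a,b]),(800,343),interpolation=2))"
```

```text
t 7.02 p [0.4593 0.1895 0.0993] yaw y 65.86 tilt z [-0.0011 -0.0012 -1.    ] q [-0.83  0.16  0.37  1.96 -0.07  1.03  0.73] F [-0.19 -0.77 -1.32] T [-0.06   0.007 -0.013] w 0.0556
tool units [-0.053  0.046 -0.029]
side 0.75 [ 0.42625957 -0.12429262  0.02381868]
side 0.64 [0.45667652 0.18872048 0.10978687]
top 0.95 [ 0.42840241 -0.1211393   0.0182363 ]
```

View pics/c5.png

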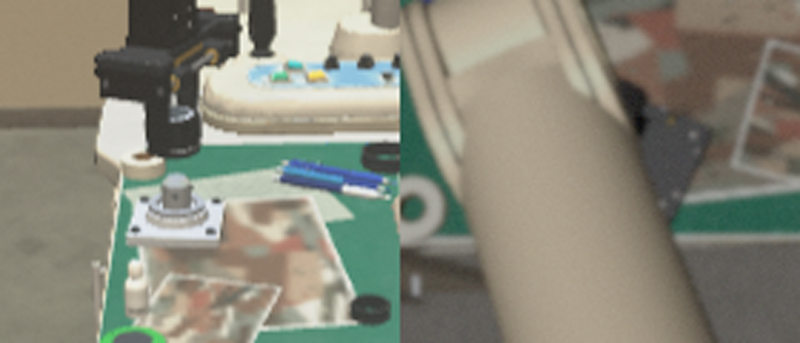

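Emit:
move_arm --pt "-1 -0.05 0.05 0.3 0" --pt "-1 0 0 0.4 0" --pt "-1 0 0 0.4 0" --pt "-1 0 0 0.3 0" --pt "-1 0 0 0.1 0" --pt "-1 0 0 0 0"

```text
time: 7.72
ee_pos: [0.4607, 0.1905, 0.0614]
eef_rot: [0.209, 0.978, -0.001, -0.001]
ft_force: [-0.1, 0.1, -1.0]
width: 0.0559
```

```bash
python3 -c "
from h import *
st([.461,.190,.047])
snap('side','s5')
a=cv2.imread('pics/s5.png')[160:250,200:320]
cv2.imwrite('pics/c6.png',cv2.resize(a,None,fx=6,fy=6,interpolation=2))"
```

```text
t 7.72 p [0.4607 0.1905 0.0614] yaw y 65.83 tilt z [-0.0016 -0.0012 -1.    ] q [-0.82  0.22  0.37  1.99 -0.1   0.95  0.75] F [-0.1  0.1 -1. ] T [-0.011 -0.013  0.043] w 0.0559
tool units [-0.021 -0.012  0.575]
```

View pics/c6.png

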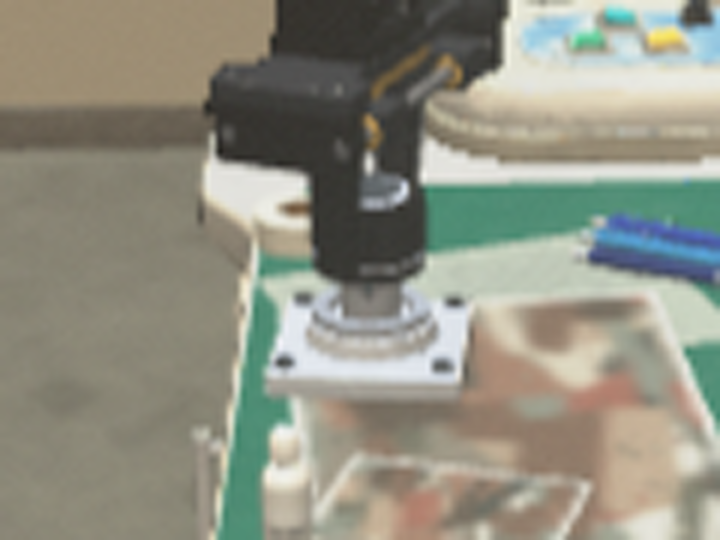

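The spigot's top is inside the cell's rim: spigot at side (262,209), rim centred near (262,205). I'll go on down gently.

Emit:
move_arm --pt "-1 0 0 0.15 0" --pt "-1 0 0 0.15 0" --pt "-1 0 0 0.1 0" --pt "-1 0 0 0 0"

```text
time: 8.1
ee_pos: [0.4611, 0.1906, 0.0521]
eef_rot: [0.209, 0.978, -0.0, -0.0]
ft_force: [-0.2, -1.2, 0.0]
width: 0.0557
```

```bash
python3 -c "
from h import *
st([.461,.190,.047])"
```

```text
t 8.1 p [0.4611 0.1906 0.0521] yaw y 65.83 tilt z [-4.e-04 -5.e-04 -1.e+00] q [-0.81  0.24  0.37  1.99 -0.1   0.93  0.75] F [-0.16 -1.19  0.01] T [-0.145  0.008 -0.009] w 0.0557
tool units [-0.006 -0.024  0.202]
```

Emit:
move_arm --pt "-1 0 0 0.1 0" --pt "-1 0 0 0.06 0" --pt "-1 0 0 0 0"

```text
time: 8.35
ee_pos: [0.4613, 0.1905, 0.0482]
eef_rot: [0.209, 0.978, -0.0, -0.0]
ft_force: [-0.1, -2.4, -1.5]
width: 0.0557
```

```bash
python3 -c "
from h import *
st([.461,.190,.047])"
```

```text
t 8.35 p [0.4613 0.1905 0.0482] yaw y 65.82 tilt z [-2.e-04 -4.e-04 -1.e+00] q [-0.81  0.24  0.37  2.   -0.11  0.92  0.76] F [-0.06 -2.38 -1.48] T [-0.44  -0.153 -0.013] w 0.0557
tool units [ 0.    -0.024  0.05 ]
```

Emit:
move_arm --pt "-1 0 -0.03 0 0" --pt "-1 0 0 0.06 0" --pt "-1 0 0 0.04 0" --pt "-1 0 0 0 0"

```text
time: 8.68
ee_pos: [0.4612, 0.1905, 0.0466]
eef_rot: [0.209, 0.978, 0.0, 0.0]
ft_force: [-2.2, -2.6, 7.4]
width: 0.056
```

```bash
python3 -c "
from h import *
st([.461,.190,.047])"
```

```text
t 8.68 p [0.4612 0.1905 0.0466] yaw y 65.84 tilt z [ 3.e-04  7.e-04 -1.e+00] q [-0.81  0.24  0.36  2.   -0.11  0.92  0.76] F [-2.24 -2.6   7.4 ] T [-0.362  0.548  0.003] w 0.056
tool units [ 0.001 -0.022 -0.016]
```

The cell is resting on the pins, with the rim at about 36.7 mm and 7 N upward. I'll search by turning.

Emit:
move_arm --pt "-1 0 -0.03 0 0.03" --pt "-1 0 0 0 0.03" --pt "-1 0 0 0 0.03" --pt "-1 0 0 0 0.03"

```text
time: 9.02
ee_pos: [0.4616, 0.19, 0.0468]
eef_rot: [0.301, 0.953, 0.001, 0.001]
ft_force: [2.7, -0.3, 4.8]
width: 0.0558
```

```bash
python3 -c "
from h import *
st([.461,.190,.047])"
```

```text
t 9.02 p [0.4616 0.19   0.0468] yaw y 54.91 tilt z [ 0.0019  0.0012 -1.    ] q [-0.83  0.24  0.39  2.   -0.12  0.92  0.58] F [ 2.7  -0.33  4.85] T [-0.145 -0.225  0.08 ] w 0.0558
tool units [ 0.02  -0.015 -0.009]
```

Turning works. I'll add a touch more push and continue.

Emit:
move_arm --pt "-1 0 0 0.03 0.03" --pt "-1 0 0 0 0.03" --pt "-1 0 0 0 0.03" --pt "-1 0 0 0 0.03"

```text
time: 9.35
ee_pos: [0.4621, 0.1896, 0.0465]
eef_rot: [0.39, 0.921, 0.001, 0.001]
ft_force: [0.6, -2.8, 9.7]
width: 0.0555
```

Emit:
move_arm --pt "-1 0 0 0 0.03" --pt "-1 0 0 0 0.03" --pt "-1 0 0 0 0.03" --pt "-1 0 0 0 0.03"

```text
time: 9.68
ee_pos: [0.4622, 0.1897, 0.0466]
eef_rot: [0.475, 0.88, 0.001, 0.001]
ft_force: [0.8, -2.8, 10.0]
width: 0.0565
```

```bash
python3 -c "
from h import *
st([.461,.190,.047])"
```

```text
t 9.68 p [0.4622 0.1897 0.0466] yaw y 33.29 tilt z [ 0.0026  0.0012 -1.    ] q [-0.88  0.25  0.45  2.   -0.13  0.92  0.22] F [ 0.77 -2.77 10.  ] T [-0.739 -0.034  0.085] w 0.0565
tool units [ 0.035 -0.033 -0.018]
```

Emit:
move_arm --pt "-1 0 0 0 0.03" --pt "-1 0 0 0 0.03" --pt "-1 0 0 0 0.03" --pt "-1 0 0 0 0.03"

```text
time: 10.02
ee_pos: [0.4622, 0.1898, 0.0465]
eef_rot: [0.556, 0.831, 0.001, 0.001]
ft_force: [1.5, -2.6, 7.2]
width: 0.0559
```

Emit:
move_arm --pt "-1 0 0 0 0.03" --pt "-1 0 0 0 0.03" --pt "-1 0 0 0 0.03" --pt "-1 0 0 0 0.03"

```text
time: 10.35
ee_pos: [0.462, 0.1897, 0.0465]
eef_rot: [0.631, 0.775, 0.001, 0.001]
ft_force: [0.0, -3.1, 9.6]
width: 0.0555
```

```bash
python3 -c "
from h import *
st([.461,.190,.047])"
```

```text
t 10.35 p [0.462  0.1897 0.0465] yaw y 11.7 tilt z [ 0.0023  0.0011 -1.    ] q [-0.93  0.25  0.5   2.   -0.15  0.92 -0.14] F [ 0.03 -3.1   9.61] T [-0.735  0.086  0.13 ] w 0.0555
tool units [ 0.018 -0.037 -0.02 ]
```

Emit:
move_arm --pt "-1 -0.02 0 0 0.03" --pt "-1 0 0 0 0.03" --pt "-1 0 0 0 0.03" --pt "-1 0 0 0 0.03"

```text
time: 10.68
ee_pos: [0.4622, 0.1894, 0.0465]
eef_rot: [0.702, 0.713, 0.001, 0.0]
ft_force: [0.3, -3.1, 11.1]
width: 0.0557
```

Emit:
move_arm --pt "-1 0 0 0 0.03" --pt "-1 0 0 0 0.03" --pt "-1 0 0 0 0.03" --pt "-1 0 0 0 0.03"

```text
time: 11.02
ee_pos: [0.4623, 0.1896, 0.0464]
eef_rot: [0.765, 0.643, 0.002, 0.0]
ft_force: [1.3, -1.1, 4.9]
width: 0.0558
```

```bash
python3 -c "
from h import *
st([.461,.190,.047])"
```

```text
t 11.02 p [0.4623 0.1896 0.0464] yaw y -9.9 tilt z [ 0.0028  0.0016 -1.    ] q [-0.98  0.26  0.56  2.01 -0.17  0.92 -0.5 ] F [ 1.33 -1.11  4.86] T [-0.334 -0.383  0.048] w 0.0558
tool units [ 0.009 -0.052 -0.022]
```

Emit:
move_arm --pt "-1 0 0 0.03 0.03" --pt "-1 0 0 0 0.03" --pt "-1 0 0 0 0.03" --pt "-1 0 0 0 0.03"

```text
time: 11.35
ee_pos: [0.4613, 0.1895, 0.0449]
eef_rot: [0.823, 0.569, 0.001, -0.0]
ft_force: [0.6, 0.8, -0.7]
width: 0.0558
```

```bash
python3 -c "
from h import *
st([.461,.190,.047])"
```

```text
t 11.35 p [0.4613 0.1895 0.0449] yaw y -20.69 tilt z [ 0.001  0.001 -1.   ] q [-1.01  0.27  0.59  2.01 -0.19  0.92 -0.68] F [ 0.61  0.81 -0.66] T [-0.091  0.015 -0.004] w 0.0558
tool units [ 0.014 -0.016 -0.084]
```

Emit:
move_arm --pt "-1 0 0 0 0.03" --pt "-1 0 0 0 0.03" --pt "-1 0 0 0 0.03" --pt "-1 0 0 0 0.03"

```text
time: 11.68
ee_pos: [0.461, 0.1894, 0.0446]
eef_rot: [0.872, 0.489, 0.0, -0.0]
ft_force: [1.9, 0.1, -1.4]
width: 0.0557
```

```bash
python3 -c "
from h import *
st([.461,.190,.047])"
```

```text
t 11.68 p [0.461  0.1894 0.0446] yaw y -31.48 tilt z [ 6.e-04  6.e-04 -1.e+00] q [-1.03  0.27  0.62  2.01 -0.2   0.92 -0.86] F [ 1.89  0.1  -1.43] T [-0.019 -0.301  0.066] w 0.0557
tool units [ 0.02  -0.012 -0.095]
```

The cell has dropped: TCP z is 44.6 mm and the upward force is gone. I turned about 11° past the drop, so I'll go back a little and press down.

Emit:
move_arm --pt "-1 0 0 0.04 -0.03" --pt "-1 0 0 0.04 0" --pt "-1 0 0 0.04 0" --pt "-1 0 0 0 0"

```text
time: 12.02
ee_pos: [0.4607, 0.1892, 0.0414]
eef_rot: [0.86, 0.51, 0.0, -0.0]
ft_force: [0.7, 0.8, -1.0]
width: 0.0557
```

```bash
python3 -c "
from h import *
st([.461,.190,.047])"
```

```text
t 12.02 p [0.4607 0.1892 0.0414] yaw y -28.71 tilt z [-0.e+00  2.e-04 -1.e+00] q [-1.03  0.28  0.61  2.01 -0.2   0.91 -0.81] F [ 0.75  0.84 -1.04] T [-0.051 -0.023 -0.007] w 0.0557
tool units [ 0.033 -0.007 -0.225]
```

Emit:
move_arm --pt "-1 0 0 0.08 0" --pt "-1 0 0 0.08 0" --pt "-1 0 0 0.06 0" --pt "-1 0 0 0 0"

```text
time: 12.35
ee_pos: [0.461, 0.1892, 0.0362]
eef_rot: [0.86, 0.51, 0.0, -0.0]
ft_force: [-2.6, -0.7, 7.0]
width: 0.0558
```

```bash
python3 -c "
from h import *
st([.461,.190,.0345])"
```

```text
t 12.35 p [0.461  0.1892 0.0362] yaw y -28.69 tilt z [ 2.e-04  5.e-04 -1.e+00] q [-1.02  0.29  0.61  2.02 -0.21  0.9  -0.8 ] F [-2.61 -0.65  6.96] T [-0.255  0.634 -0.054] w 0.0558
tool units [ 0.027 -0.015  0.068]
```

The force follows the spring, so the cell is on the seat. I'll push it home.

Emit:
move_arm --pt "-1 0 0 0.06 0" --pt "-1 0 0 0.06 0" --pt "-1 0 0 0 0" --pt "-1 0 0 0 0"

```text
time: 12.68
ee_pos: [0.461, 0.1892, 0.0345]
eef_rot: [0.86, 0.51, 0.0, -0.001]
ft_force: [-10.4, -3.4, 28.0]
width: 0.0554
```

```bash
python3 -c "
from h import *
st([.461,.190,.0345])"
```

```text
t 12.68 p [0.461  0.1892 0.0345] yaw y -28.7 tilt z [-6.0e-04  1.3e-03 -1.0e+00] q [-1.02  0.29  0.61  2.02 -0.21  0.9  -0.8 ] F [-10.39  -3.4   27.97] T [-1.022  2.231 -0.006] w 0.0554
tool units [ 0.027 -0.015  0.001]
```

It has reached the hard stop at TCP z 34.5 mm, which is the expected home height. I'll ease off the excess push slightly and check.

Emit:
move_arm --pt "-1 0 0 -0.015 0" --pt "-1 0 0 0 0" --pt "-1 0 0 0 0" --pt "-1 0 0 0 0" --pt "-1 0 0 0 0"

```text
time: 13.1
ee_pos: [0.461, 0.1892, 0.0346]
eef_rot: [0.86, 0.51, 0.0, -0.001]
ft_force: [-7.7, -2.1, 21.5]
width: 0.0555
```

```bash
python3 -c "
from h import *
st([.461,.190,.0345])
snap('side','s6')
for d in r.tip_of('side','cell_centre')[:3]: print(d['confidence'],world('side',d['position']))
st()
print('rim proj at .0245/home & hub r32', proj('side',[.461,.190,.0245]), proj('side',[.461,.190,.0645]))
a=cv2.imread('pics/s6.png')[160:250,200:320]
cv2.imwrite('pics/c7.png',cv2.resize(a,None,fx=6,fy=6,interpolation=2))"
```

```text
t 13.1 p [0.461  0.1892 0.0346] yaw y -28.7 tilt z [-4.0e-04  1.1e-03 -1.0e+00] q [-1.02  0.29  0.61  2.02 -0.21  0.9  -0.8 ] F [-7.65 -2.07 21.47] T [-0.854  1.811 -0.055] w 0.0555
tool units [ 0.028 -0.015  0.003]
0.72 [ 0.42775929 -0.12441916  0.02407332]
0.58 [0.45721323 0.18921638 0.04635584]
t 13.2 p [0.461  0.1893 0.0346] yaw y -28.69 tilt z [-3.0e-04  1.2e-03 -1.0e+00] q [-1.02  0.29  0.61  2.02 -0.21  0.9  -0.8 ] F [-7.64 -2.77 21.53] T [-0.752  1.821  0.026] w 0.0557
rim proj at .0245/home & hub r32 [261.7672436 211.61207  ] [261.5025413  199.23274544]
```

View pics/c7.png

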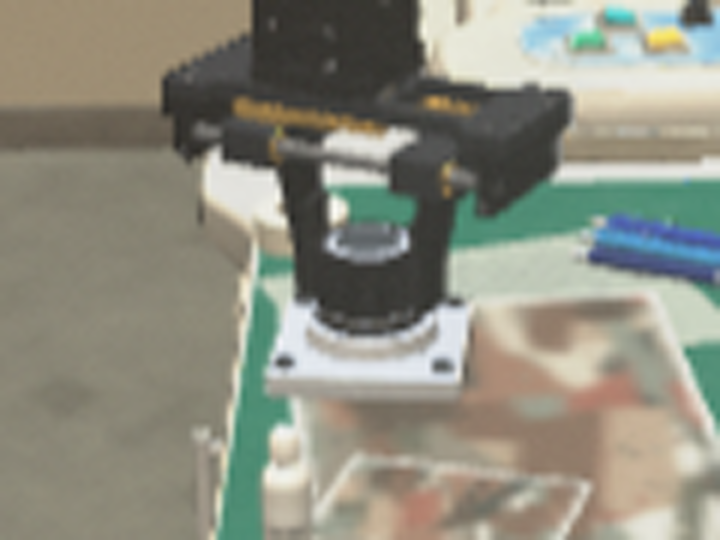

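The cell stands level on the hub: top disc at side (261,200), predicted (261.5,199); rim on the hub near row 214. It is still gripped and steady, so I'll hand in.

```bash
python3 -c "
from h import *
print(r.close_job()); st()"
```

```text
the job is handed in; nothing more can be done
None
the job is handed in; nothing more can be done
```

The black cell is on the lens mount, pushed home and still gripped, and I handed the job in at about 13 s of the 61 s allowed. No verdict was reported.

- **Pick and search:** I gripped the cell at 45 N (55.5 mm opening), lifted it to about 0.11 m and lowered it over the spigot until it rested on the pins. I then turned it clockwise under a light push; it dropped after roughly 80–86° of turning. I turned about 11° too far before noticing, then turned back about 3°. It went down freely to the seat, and I pushed it to the hard stop.
- **Height:** The TCP ended at z = 34.6 mm, which puts the rim at about 24.6 mm; home is 24.5 mm.
- **Force:** The upward force followed the seat spring, then rose sharply to 28 N at the stop. I eased off slightly, and it held steady at 21.5 N at hand-in.
- **Picture:** The last side picture shows the cell upright on the hub, with its top disc within a pixel of where it should be. The dropper bottle in that crop looked unmoved, but I did not measure the bystanders again at the end.
- **Where checks disagreed:** The network put the cell centre about 4 mm off in x (0.457 against 0.461) and 2 mm high (46.4 mm against 44.5 mm), within its stated error. A side force of about 8 N remained at the end.

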